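# Index the cold-room tub carousel to the green tub

## Task

On the steel bench of the cold room stands a turning carousel with three lidded tubs. Turn the plate (its handle is the upright black grip post) until the green-lidded tub stands at the orange arrow and the plate has dropped into its stop there, then let go. Do not disturb the amber glass jar standing near the carousel.

Things in the scene. Friction and masses are not known exactly. Their poses are not given: they have to be found in the camera images.
- carousel (a joint): Angle of the white plate (330 mm across) in rad, growing anticlockwise from above. Detent stops every 0.524: red lid at the orange arrow at -1.047, yellow at 0, green at +1.047, half stops between them. Starts at a stop from -1.047 to 0, seldom between stops: turn anticlockwise. Left free within 0.22 of a stop it is drawn in, to 0.03, in about 1 s. Passing from stop to stop takes about 4 N at the post. Ends of travel: -1.147, 1.147.
- grip_post (a point): Point to pinch from above: on the axis of the black upright round post, 20 mm below its top. Sleeve 26 mm in diameter, from 83 to 178 mm above the bench; this point at 158 mm, 105 mm from the plate's axis, opposite the yellow tub. It moves with the plate and, being round, can turn between the fingers. All else on the plate is below 103 mm.
- hub (a point): On the plate's upright turning axis, 60 mm above the bench, at the top of the steel hub (56 mm across). The foot is fixed; its orange arrow (75 mm), just outside the rim on the robot's side, points at the axis. Plate top 38 mm above the bench. Three tubs, fixed on it 105 mm from the axis, have green, yellow and red lids, 86 mm across, tops at 101 mm.
- jar: Amber glass jar with a brass-coloured lid, 72 mm in diameter, 130 mm high, loose and upright on the bench to the left or right of the carousel; origin at the centre of its underside, z up. Leave it alone.

How it is judged:
At the end, for the whole second after the job is handed in: The carousel rests, released, within 10 degrees of the stop that puts the green-lidded tub at the orange arrow (joint at 1.047 +- 0.175 rad, slower than 0.05 rad/s), and the amber jar stands upright within 30 mm of where it was (value of joint carousel between 0.872 and 1.222 rad and velocity of joint carousel between -0.05 and 0.05 rad/s and angle between jar's own z axis and vertical below 0.2 rad and distance of jar from where it was at the start of the episode below 0.03 m); the robot touches nothing.
It fails at once if the amber jar is knocked over or pushed more than 30 mm (angle between jar's own z axis and vertical above 0.3 rad or distance of jar from where it was at the start of the episode above 0.03 m).
It also fails if it takes over 38 s, if anything falls off the work surface, if the arm or the gripper's body presses on something with over 40 N, if the wrist force passes 120 N, or if a joint passes its speed limit or range.

## Robot

A 6-joint arm with a two-finger parallel gripper is mounted at the origin on the work surface. World frame = base frame: x ahead of the robot, y to its left, z up, the work surface at z = 0. Lengths are in m, angles in rad, forces in N, time in s.
With the tool pointing down it reaches from about 0.25 to 0.775 m from the base axis. Payload 4 kg.
Tool frame: the origin (TCP) lies at the very end of the fingers, on their centre line; the grasp point (between the pads) lies hold_point_z behind it (hold_point_z is the distance from the TCP to the grasp point, in m); z points along the fingers, y is the direction in which the jaws open and shut (so a half turn about z gives the same grasp; the last joint's range is limited). The gripper opens to 94 mm and grips with 3 to 60 N. Pads are 16 mm wide; open, the fingers measure 119 mm over their backs; the gripper's body (75 mm by 177 mm) begins 78 mm behind the grasp point.
Start: joints at [1.177, 0.087, 1.371, -0, 1.684, -0.103], TCP at [0.158, 0.527, 0.206] pointing down, gripper open.
Joint ranges: [-3.1, 3.1], [-0.76, 2.03], [0.27, 2.55], [-1.08, 4.22], [0.17, 2.65], [-2.57, 2.57]. Speed limits (rad/s): [2.79, 2.79, 3.14, 3.14, 3.14, 3.14].

## Interface

Orientations are given as [roll, pitch, yaw] about the fixed x, y, z axes, in that order (R = Rz(yaw) Ry(pitch) Rx(roll)).
In Python, from bench import * gives the robot as it stands.
- The arm moves only by the tool step_arm, never from a script. Its argument "increments" is text: rows parted by semicolons, each of 6 numbers parted by spaces: the shift along the tool's x, y, z in cm, then the turn, a rotation vector about the tool's x, y, z in rad. A call has 1 to 5 rows; each row shifts and turns the commanded pose from where the row before left it, along the tool's axes as they then stand; what a row does not reach is not made up. A row lasts 1/10 s, in which the tool goes at most 50 mm and 8.59 degrees, less where a joint would pass 70% of its speed; a pose out of reach is approached as far as the arm can. A call is refused whole if a number of a shift passes 5 or a number of a turn 0.15, either way. A call with a gripper value outside its range is refused whole. "claw" is the gripper's target within -1 to 1 (shut at 1, half-way at 0, fully open at -1), set as the call begins (left out, the last holds). The fingers move at their own pace and stop on an object; the grip force is fixed at half the most. Time passes only in rows, so rows that do not move let the fingers close. It gives the time, the measured TCP pose, the force and the opening at its end, in the units of the state.
- get_obs(): the state, without advancing time (a new reading comes with each control period).
- snapshot(name): name is "side" or "top" or "wrist"; returns the picture (480x640x3 uint8, red, green, blue); there is no depth.
- calibration(name): a dict with "camera_matrix" (3x3 intrinsics, pixels), "k1" (the pictures are not rectified: a ray, as slopes to the right and down, at radius r is drawn at 1 + k1 r^2 times it, then the intrinsics apply), "eye" and "orientation" of the camera in the world; the wrist camera has in their place "tool_from_camera" (4x4, takes a point from camera to tool coordinates, whose origin is the TCP and whose axes are the flange's). Camera axes: x right, y up, looking along -z (the intrinsics and any distortion apply to the point x, -y, -z); pixel columns grow to the right and rows downward; lengths in m; the calibration is good to about 2 mm. A picture is of the moment at which its call begins: read the wrist's pose just before it. calibration takes no time and is no camera call.
- close_job(): hands the job in, once; it reports no verdict.
The state is a dict: "time": time; "joint_positions": joint angles; "qvel": joint speeds; "joint_torque": joint torques, N m; "tool_pos": TCP position; "ee_rot": TCP orientation; "wrist_force": force on the tool from outside, world axes, zero at the start; "wrist_torque": the same for the moment, N m; "width": finger opening in m.
Only numpy, scipy, OpenCV 4.12 (cv2) and the standard library are available. Lean on these libraries where they do the work, as an engineer would, in place of code of your own. Each camera call takes 0.05 s, during which the arm holds its last target. There are 200 camera calls.

## Working session

There is one attempt and no reset: what is moved stays moved. The work goes in short steps, Python scripts to look and compute and a tool call to move; the robot and the scene stay as the last step left them, time stands still between calls to the robot, and variables do not carry over. Pictures are saved under pics/ and viewed, about 8 in all and at most 12, crops included, and the job is handed in when it is done.

Besides the shell and the picture viewer there is one more tool, called after "Request:" by a JSON object that holds its "name" and its "arguments". step_arm: Moves the arm, as the interface text tells. Its arguments: {"type":"object","properties":{"increments":{"type":"string"},"claw":{"type":"number"}},"required":["increments"]}

```bash
mkdir -p pics; ls; python3 - <<'E'
from bench import *
import cv2
print(get_obs())
for n in ("top","side"):
    im=snapshot(n); cv2.imwrite(f"pics/{n}0.png",im[:,:,::-1]); print(n,calibration(n))
print(calibration("wrist"))
E
```

```text
pics
{'time': 0.0, 'joint_positions': array([ 1.17687937e+00,  8.79683427e-02,  1.37220885e+00, -1.32341097e-05,
        1.68357754e+00, -1.03077479e-01]), 'qvel': array([-0.00032708, -0.00094589, -0.00095479, -0.00065416,  0.00073339,
        0.00017153]), 'joint_torque': array([-6.77560638e-04, -3.40187144e+01, -3.02426291e+01,  7.17709330e-02,
        3.31425795e-02, -1.76449607e-04]), 'tool_pos': array([0.15750976, 0.52641359, 0.2043199 ]), 'ee_rot': array([-3.13944070e+00, -2.09383817e-04,  2.85075147e+00]), 'wrist_force': array([-0.00390475, -0.2394318 , -0.3535214 ]), 'wrist_torque': array([ 0.02638895, -0.0492796 , -0.05790961]), 'width': 0.09394482128411247}
top {'camera_matrix': array([[614.48239147,   0.        , 322.50924855],
       [  0.        , 614.48239147, 239.13728447],
       [  0.        ,   0.        ,   1.        ]]), 'k1': -0.13707540944546895, 'eye': array([ 3.93138358e-01, -8.99632068e-04,  1.53401921e+00]), 'orientation': array([ 0.13741896,  0.02007921, -1.57624845])}
side {'camera_matrix': array([[605.36840427,   0.        , 319.07330346],
       [  0.        , 605.36840427, 247.14715854],
       [  0.        ,   0.        ,   1.        ]]), 'k1': -0.20839521783520235, 'eye': array([-0.00575913, -0.99429465,  0.86466288]), 'orientation': array([ 0.99859355, -0.00156061, -0.54430408])}
{'camera_matrix': array([[372.69701908,   0.        , 319.64472553],
       [  0.        , 372.69701908, 244.95963609],
       [  0.        ,   0.        ,   1.        ]]), 'k1': 0.01847972688147029, 'tool_from_camera': array([[ 7.99616185e-04,  9.64082258e-01,  2.65602635e-01,
         7.68681505e-02],
       [ 9.99999395e-01, -5.70266111e-04, -9.40624179e-04,
         2.13731307e-04],
       [-7.55374901e-04,  2.65603227e-01, -9.64082131e-01,
        -1.79740020e-01],
       [ 0.00000000e+00,  0.00000000e+00,  0.00000000e+00,
         1.00000000e+00]])}
```

View pics/top0.png

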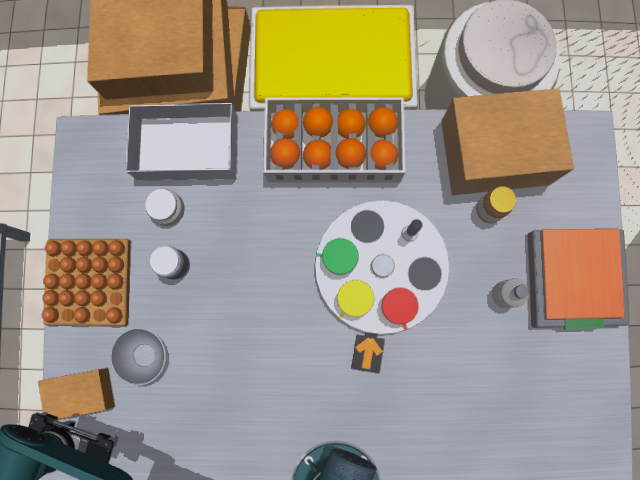

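View pics/side0.png

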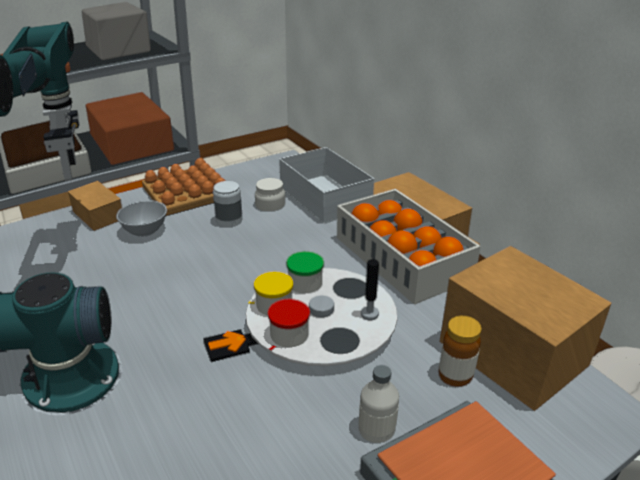

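```bash
cat > h.py <<'E'
from bench import *
import numpy as np, cv2
from scipy.spatial.transform import Rotation as R
def ray(n,u,v,tool=None):
    c=calibration(n);K=c["camera_matrix"]
    p=cv2.undistortPoints(np.array([[[u,v]]],float),K,np.array([c["k1"],0,0,0]))[0,0]
    d=np.array([p[0],-p[1],-1.])
    if n=="wrist":
        T=c["tool_from_camera"];Rt=R.from_euler("xyz",tool[1]).as_matrix()
        return Rt@T[:3,3]+tool[0], Rt@T[:3,:3]@d
    return np.array(c["eye"]), R.from_euler("xyz",c["orientation"]).as_matrix()@d
def onz(n,u,v,z,tool=None):
    o,d=ray(n,u,v,tool); return o+d*(z-o[2])/d[2]
def blob(im,lo,hi,box):
    h=cv2.cvtColor(im,cv2.COLOR_RGB2HSV); m=cv2.inRange(h,np.array(lo),np.array(hi))
    x0,y0,x1,y1=box; k=np.zeros_like(m);k[y0:y1,x0:x1]=m[y0:y1,x0:x1]
    k=cv2.morphologyEx(k,cv2.MORPH_OPEN,np.ones((7,7)))
    c=max(cv2.findContours(k,0,2)[0],key=cv2.contourArea)
    return cv2.minEnclosingCircle(c)
LID={"green":((50,100,50),(80,255,255)),"yellow":((22,150,80),(32,255,255)),"red":((0,180,80),(5,255,255))}
def lids(im):
    return {k:onz("top",*blob(im,*v,(300,190,460,345))[0],.101) for k,v in LID.items()}
def fit(P):  # tubs at +-60deg.. -> hub by circumcentre
    a,b,c=[P[k][:2] for k in("green","yellow","red")]
    return np.linalg.solve(2*np.array([b-a,c-a]),[b@b-a@a,c@c-a@a])
E
python3 - <<'E'
from h import *
im=cv2.imread("pics/top0.png")[:,:,::-1].copy()
P=lids(im);print(P)
hub=onz("top",383,265,.06)
print("hub",hub,fit(P))
for k in P:
    d=P[k][:2]-hub[:2];print(k,np.hypot(*d),np.degrees(np.arctan2(d[1],d[0])))
for u,v,z in((416,224,.178),(405,238,.04)):
    p=onz("top",u,v,z);d=p[:2]-hub[:2];print("post",p,np.hypot(*d),np.degrees(np.arctan2(d[1],d[0])))
for u,v in((370,337),(367,367)):
    p=onz("top",u,v,.0);d=p[:2]-hub[:2];print("arrow",p,np.degrees(np.arctan2(d[1],d[0])))
print("jar",onz("top",502,199,.13)," side hub",onz("side",321,305,.06))
print("obox",onz("top",265,100,.1),onz("top",403,172,.1),"brown",onz("top",443,100,.13),onz("top",455,193,.0))
E
```

```text
Traceback (most recent call last):
  File "h.py", line 22, in lids
    return {k:onz("top",*blob(im,*v,(300,190,460,345))[0],.101) for k,v in LID.items()}
                         ~~~~^^^^^^^^^^^^^^^^^^^^^^^^^
  File "h.py", line 18, in blob
    c=max(cv2.findContours(k,0,2)[0],key=cv2.contourArea)
ValueError: max() iterable argument is empty
```

```bash
python3 - <<'E'
import cv2
a=cv2.imread("pics/top0.png")[185:345,300:530];b=cv2.imread("pics/side0.png")[230:390,230:500]
cv2.imwrite("pics/c0.png",cv2.resize(a,None,fx=3.4,fy=3.4,interpolation=2))
E
```

```text
(no output)
```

View pics/c0.png

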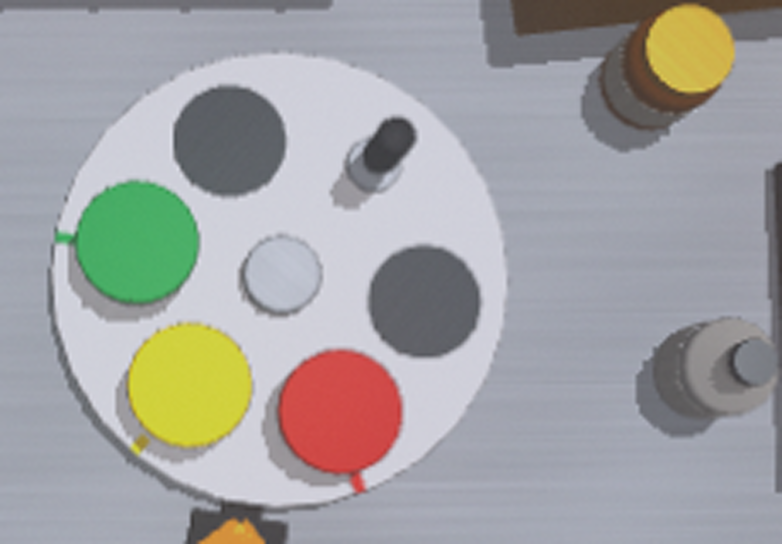

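The crop shows the post's top at about (417.5, 224) in the top view, the hub top at (383, 265.5), the amber jar's lid at (503, 200), and a gray bottle at (515, 291). The red mask was too tight, so I'm loosening it.

```bash
sed -i 's/^LID=.*/LID={"green":((50,100,50),(85,255,255)),"yellow":((22,120,80),(36,255,255)),"red":((0,120,80),(9,255,255))}/; s/h=cv2.cvtColor(im,cv2.COLOR_RGB2HSV); m=.*/h=cv2.cvtColor(im,cv2.COLOR_RGB2HSV).astype(int); h[...,0][h[...,0]>170]=0; m=cv2.inRange(h.astype(np.uint8),np.array(lo),np.array(hi))/' h.py
cat > m.py <<'E'
from h import *
import sys
im=cv2.imread("pics/top0.png")[:,:,::-1].copy()
P=lids(im);print(P)
hub=onz("top",383,265.3,.06)
print("hub",hub,fit(P)," side hub",onz("side",321,305,.06))
h=fit(P)
def pol(p,n): d=p[:2]-h;print(n,p.round(4),np.hypot(*d).round(4),np.degrees(np.arctan2(d[1],d[0])).round(1))
for k in P: pol(P[k],k)
pol(onz("top",417.5,223.8,.178),"posttop");pol(onz("side",372.5,263,.178),"posttop side")
pol(onz("top",370,337,.0),"arrow");pol(onz("top",367,367,.0),"arrow tail")
print("jar",onz("top",502.5,199.5,.13))
print("obox",onz("top",265,100,.1),onz("top",403,172,.1),"brown",onz("top",443,100,.13),onz("top",455,193,.0))
E
python3 m.py
```

```text
{'green': array([ 0.55190135, -0.01365374,  0.101     ]), 'yellow': array([ 0.45279387, -0.04864499,  0.101     ]), 'red': array([ 0.43365979, -0.15129413,  0.101     ])}
hub [ 0.5324118  -0.11768698  0.06      ] [ 0.53252224 -0.11661447]  side hub [ 0.52731709 -0.12399881  0.06      ]
green [ 0.5519 -0.0137  0.101 ] 0.1048 79.3
yellow [ 0.4528 -0.0486  0.101 ] 0.1048 139.6
red [ 0.4337 -0.1513  0.101 ] 0.1048 -160.7
posttop [ 0.6137 -0.1874  0.178 ] 0.1077 -41.1
posttop side [ 0.609  -0.1889  0.178 ] 0.1052 -43.4
arrow [ 0.3602 -0.0874  0.    ] 0.1748 170.4
arrow tail [ 0.2867 -0.0791  0.    ] 0.2487 171.3
jar [ 0.67780067 -0.39619635  0.13      ]
obox [0.93814254 0.16635076 0.1       ] [ 0.75243629 -0.16694644  0.1       ] brown [ 0.92264584 -0.26520493  0.13      ] [ 0.72168229 -0.31041685  0.        ]
```

```bash
python3 - <<'E'
import bench
print([n for n in dir(bench) if not n.startswith('__')]); print(getattr(bench,'hold_point_z',None))
E
```

```text
['IKError', 'calibration', 'close_job', 'get_obs', 'hold_point_z', 'snapshot']
0.0188
```

Request:
{"name": "step_arm", "arguments": {"increments": "0 -3 -2 0 0 -0.145; 0 -4 0 0 0 -0.145; -1 -4.5 0 0 0 0; -2 -4.5 0 0 0 0; -2 -4.5 0 0 0 0", "claw": -1}}

```text
time: 0.6
tool_pos: [0.1929, 0.3218, 0.225]
ee_rot: [-3.141, 0.0, -3.14]
wrist_force: [1.2, -1.0, 0.1]
width: 0.0937
```

Request:
{"name": "step_arm", "arguments": {"increments": "-3 -3.6 0 0 0 0; -3 -3.6 0 0 0 0; -3 -3.6 0 0 0 0; -3 -3.6 0 0 0 0; -3 -3.6 0 0 0 0"}}

```text
time: 1.1
tool_pos: [0.3436, 0.1417, 0.2253]
ee_rot: [3.141, 0.0, 3.141]
wrist_force: [1.1, 0.0, -0.0]
width: 0.0934
```

Request:
{"name": "step_arm", "arguments": {"increments": "-3 -3.6 0 0 0 0; -3 -3.6 0 0 0 0; -3 -3.6 0 0 0 0; -3 -3.6 0 0 0 0; -3 -3.6 0 0 0 0"}}

```text
time: 1.6
tool_pos: [0.4936, -0.0384, 0.2249]
ee_rot: [3.141, -0.001, 3.14]
wrist_force: [-0.4, 0.5, 0.6]
width: 0.0942
```

Request:
{"name": "step_arm", "arguments": {"increments": "-3 -3.6 0 0 0 0; -3 -3.6 0 0 0 0; -2 -2 0 0 0 0; 0 0 0 0 0 0"}}

```text
time: 2.0
tool_pos: [0.5739, -0.1315, 0.2229]
ee_rot: [3.141, -0.003, 3.137]
wrist_force: [-0.1, -0.0, -0.4]
width: 0.0938
```

```bash
python3 - <<'E'
from h import *
o=get_obs();print(o["tool_pos"],o["ee_rot"],o["joint_positions"],o["time"])
im=snapshot("wrist");cv2.imwrite("pics/w1.png",im[:,:,::-1])
np.save("w1.npy",np.r_[o["tool_pos"],o["ee_rot"]])
E
```

```text
[ 0.57388171 -0.13154005  0.22287803] [ 3.14108912e+00 -3.08563770e-03  3.13726360e+00] [-3.21312091e-01  1.74013374e-01  1.23976917e+00 -4.89609912e-04
  1.73089896e+00 -1.88785590e+00] 2.0
```

View pics/w1.png

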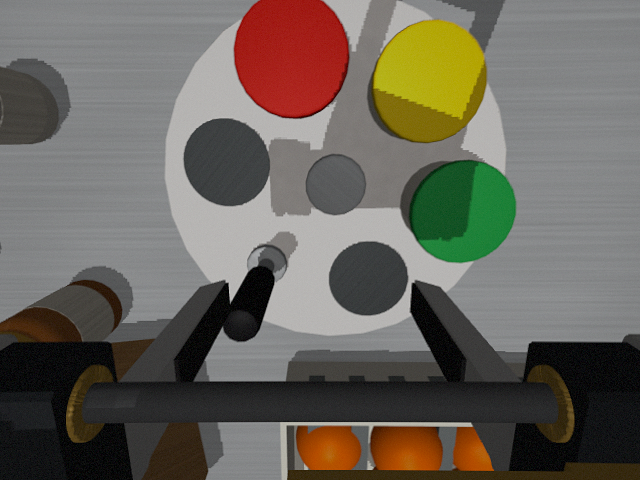

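The wrist view shows the black post leaning toward the viewer. Its top face is centred near (242, 325) and its base near (266, 262). The jar is far left, well clear of the fingers.

```bash
python3 - <<'E'
from h import *
w=np.load("w1.npy");t=(w[:3],w[3:])
print("post",onz("wrist",242,325,.178,t),onz("wrist",266,262,.045,t),"hub",onz("wrist",335.5,184,.06,t))
E
```

```text
post [ 0.61364483 -0.18281951  0.178     ] [ 0.61267381 -0.18518355  0.045     ] hub [ 0.53342454 -0.11643445  0.06      ]
```

Request:
{"name": "step_arm", "arguments": {"increments": "-2 -2.7 0 0 0 0; -1.9 -2.6 0 0 0 0; 0 0 0 0 0 0"}}

```text
time: 2.35
tool_pos: [0.6121, -0.1831, 0.224]
ee_rot: [3.142, -0.002, 3.139]
wrist_force: [-0.3, 0.2, -0.9]
width: 0.0937
```

Request:
{"name": "step_arm", "arguments": {"increments": "0 0 3 0 0 0; 0 0 3 0 0 0; 0 0 2.4 0 0 0; 0 0 0 0 0 0"}}

```text
time: 2.75
tool_pos: [0.6085, -0.179, 0.137]
ee_rot: [3.138, -0.009, -3.141]
wrist_force: [0.7, -0.0, 0.1]
width: 0.0938
```

Request:
{"name": "step_arm", "arguments": {"increments": "-0.4 -0.5 0 0 0 0; 0 0 0 0 0 0; 0 0 0 0 0 0"}}

```text
time: 3.05
tool_pos: [0.6168, -0.187, 0.1439]
ee_rot: [-3.14, 0.004, 3.141]
wrist_force: [-0.2, 0.8, -0.3]
width: 0.0938
```

Request:
{"name": "step_arm", "arguments": {"increments": "0 0 0 0 0 0; 0 0 0 0 0 0; 0 0 0 0 0 0; 0 0 0 0 0 0; 0 0 0 0 0 0", "claw": 1}}

```text
time: 3.55
tool_pos: [0.6157, -0.1868, 0.1413]
ee_rot: [3.141, -0.0, 3.141]
wrist_force: [-0.2, 0.7, 0.5]
width: 0.0576
```

Request:
{"name": "step_arm", "arguments": {"increments": "0 0 0 0 0 0; 0 0 0 0 0 0; 0 0 0 0 0 0; 0 0 0 0 0 0; 0 0 0 0 0 0"}}

```text
time: 4.05
tool_pos: [0.6154, -0.1861, 0.1414]
ee_rot: [3.14, -0.001, 3.141]
wrist_force: [-1.1, 1.7, 1.3]
width: 0.0258
```

Request:
{"name": "step_arm", "arguments": {"increments": "0 0 0 0 0 0; 0 0 0 0 0 0"}}

```text
time: 4.25
tool_pos: [0.6154, -0.186, 0.1413]
ee_rot: [3.14, -0.001, 3.141]
wrist_force: [-2.3, 3.6, 0.3]
width: 0.0258
```

```bash
python3 - <<'E'
import numpy as np
t=np.radians(np.linspace(-40.4,49.6,19));d=10.5*np.diff(np.c_[-np.cos(t),np.sin(t)],axis=0)
for i in range(0,18,5): print("; ".join("%.2f %.2f 0 0 0 0"%tuple(r) for r in d[i:i+5]))
E
```

```text
-0.56 0.72 0 0 0 0; -0.50 0.77 0 0 0 0; -0.43 0.81 0 0 0 0; -0.36 0.84 0 0 0 0; -0.28 0.87 0 0 0 0
-0.20 0.89 0 0 0 0; -0.13 0.91 0 0 0 0; -0.05 0.91 0 0 0 0; 0.03 0.92 0 0 0 0; 0.11 0.91 0 0 0 0
0.19 0.90 0 0 0 0; 0.27 0.88 0 0 0 0; 0.34 0.85 0 0 0 0; 0.42 0.82 0 0 0 0; 0.49 0.78 0 0 0 0
0.55 0.73 0 0 0 0; 0.61 0.68 0 0 0 0; 0.67 0.62 0 0 0 0
```

Request:
{"name": "step_arm", "arguments": {"increments": "-0.56 0.72 0 0 0 0; -0.50 0.77 0 0 0 0; -0.43 0.81 0 0 0 0; -0.36 0.84 0 0 0 0; -0.28 0.87 0 0 0 0"}}

```text
time: 4.75
tool_pos: [0.6407, -0.1506, 0.1414]
ee_rot: [-3.134, 0.009, 3.139]
wrist_force: [10.7, -6.9, -5.1]
width: 0.0255
```

Request:
{"name": "step_arm", "arguments": {"increments": "-0.20 0.89 0 0 0 0; -0.13 0.91 0 0 0 0; -0.05 0.91 0 0 0 0; 0.03 0.92 0 0 0 0; 0.11 0.91 0 0 0 0"}}

```text
time: 5.25
tool_pos: [0.643, -0.1046, 0.1419]
ee_rot: [-3.135, 0.008, 3.139]
wrist_force: [5.1, -4.2, -0.9]
width: 0.0261
```

Request:
{"name": "step_arm", "arguments": {"increments": "0.19 0.90 0 0 0 0; 0.27 0.88 0 0 0 0; 0.34 0.85 0 0 0 0; 0.42 0.82 0 0 0 0; 0.49 0.78 0 0 0 0"}}

```text
time: 5.75
tool_pos: [0.625, -0.0616, 0.1422]
ee_rot: [-3.136, 0.007, 3.14]
wrist_force: [5.2, -5.1, 0.4]
width: 0.0257
```

Request:
{"name": "step_arm", "arguments": {"increments": "0.55 0.73 0 0 0 0; 0.61 0.68 0 0 0 0; 0.67 0.62 0 0 0 0; 0 0 0 0 0 0; 0 0 0 0 0 0"}}

```text
time: 6.25
tool_pos: [0.6041, -0.0379, 0.1424]
ee_rot: [3.141, 0.001, 3.141]
wrist_force: [0.0, 3.1, 5.2]
width: 0.0255
```

```bash
python3 - <<'E'
from h import *
o=get_obs();print(o["tool_pos"],o["wrist_force"],o["width"],o["time"])
im=snapshot("side");cv2.imwrite("pics/s2.png",im[:,:,::-1])
im=snapshot("top");cv2.imwrite("pics/t2.png",im[:,:,::-1])
h=np.array([.533,-.1165])
for k in LID:
    try:
        p,r=blob(im,*LID[k],(300,190,460,345));d=onz("top",*p,.101)[:2]-h;print(k,r,np.hypot(*d),np.degrees(np.arctan2(d[1],d[0])))
    except ValueError: print(k,"hidden")
E
```

```text
[ 0.6041322  -0.03792719  0.14242274] [0.01864684 3.05906968 5.22771086] 0.025479124259972515 6.25
green 18.027854919433594 0.1053867384581758 170.34510393140496
yellow 18.654924392700195 0.1063419904972689 -131.18433181813708
red 18.0804500579834 0.10516409978155314 -70.87052061241592
```

Green is at 170.3°, against about 170° for the arrow, so I'll release, wait, lift straight up and back off.

Request:
{"name": "step_arm", "arguments": {"increments": "0 0 0 0 0 0; 0 0 0 0 0 0; 0 0 0 0 0 0; 0 0 0 0 0 0; 0 0 0 0 0 0", "claw": -1}}

```text
time: 6.85
tool_pos: [0.604, -0.0388, 0.141]
ee_rot: [3.142, -0.001, 3.141]
wrist_force: [0.7, -0.4, 0.4]
width: 0.0617
```

Request:
{"name": "step_arm", "arguments": {"increments": "0 0 0 0 0 0; 0 0 0 0 0 0; 0 0 0 0 0 0; 0 0 0 0 0 0; 0 0 0 0 0 0"}}

```text
time: 7.35
tool_pos: [0.6042, -0.0386, 0.1415]
ee_rot: [3.142, 0.0, 3.141]
wrist_force: [0.3, -0.5, 0.2]
width: 0.094
```

Request:
{"name": "step_arm", "arguments": {"increments": "0 0 -2 0 0 0; 0 0 -3 0 0 0; 0 0 -3 0 0 0; 0 0 -2 0 0 0; 0 0 0 0 0 0"}}

```text
time: 7.85
tool_pos: [0.6058, -0.0389, 0.2458]
ee_rot: [-3.14, 0.008, 3.141]
wrist_force: [1.0, 0.4, -0.7]
width: 0.0939
```

Request:
{"name": "step_arm", "arguments": {"increments": "2 2 0 0 0 0; 3 3 0 0 0 0; 3 3 0 0 0 0; 2 2 0 0 0 0; 0 0 0 0 0 0"}}

```text
time: 8.35
tool_pos: [0.5018, 0.0636, 0.2406]
ee_rot: [3.141, -0.002, -3.139]
wrist_force: [0.9, -0.1, -0.6]
width: 0.094
```

Request:
{"name": "step_arm", "arguments": {"increments": "0 0 0 0 0 0; 0 0 0 0 0 0; 0 0 0 0 0 0; 0 0 0 0 0 0; 0 0 0 0 0 0"}}

```text
time: 8.85
tool_pos: [0.5047, 0.0609, 0.2412]
ee_rot: [3.142, -0.0, 3.14]
wrist_force: [0.3, 0.4, 0.5]
width: 0.0936
```

```bash
python3 - <<'E'
from h import *
im=snapshot("top");cv2.imwrite("pics/t3.png",im[:,:,::-1])
o=get_obs();print(o["tool_pos"],o["wrist_force"],o["width"],o["time"])
h=np.array([.533,-.1165])
for k in LID:
    try:
        p,r=blob(im,*LID[k],(300,190,460,345));d=onz("top",*p,.101)[:2]-h;print(k,r,np.hypot(*d),np.degrees(np.arctan2(d[1],d[0])))
    except ValueError: print(k,"hidden")
E
```

```text
[0.50455173 0.06101674 0.24125349] [ 0.70894069 -0.35247675  0.55628695] 0.0942237309995225 8.9
green 18.077024459838867 0.10523590443215904 169.58692658463193
yellow 18.656116485595703 0.10642975480880401 -130.87501364398156
red 17.705904006958008 0.10460470394281274 -70.44762564073278
```

View pics/t3.png

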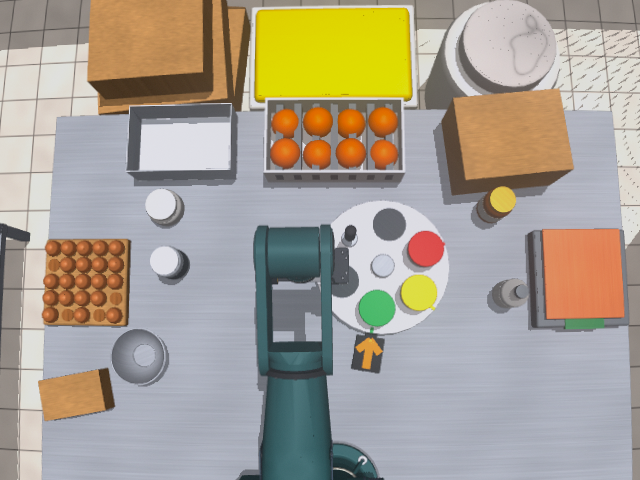

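The green lid at (377, 308) now stands at the arrow, whose tip is at about (370, 337). The amber jar at (502, 200) hasn't moved, and the gripper is clear of everything.

```bash
python3 -c "
from bench import *
print(close_job())"
```

```text
the job is handed in; nothing more can be done
None
```

The green-lidded tub now stands at the orange arrow, and the job is handed in. I pinched the post, turned the plate 90° anticlockwise in one arc, let go, then lifted clear and backed off.

- **Plate:** in the last top view, about 2 s after release, the green lid was at 169.6°. The arrow is at about 170° (169.6° from the starting stop, 170–171° read directly from the picture). It had moved less than 1° since just before release, so it looks settled in its stop.
- **Jar:** the amber jar showed no visible movement in that view and is upright.
- **Contact:** the gripper is open and the wrist force reads about 1 N or less, so the robot is touching nothing. The highest wrist force I read was about 14 N, during the turn.
- **Time:** 8.9 s of the 38 s allowed.

No check failed. The two fixed cameras differed by about 5–9 mm on the hub position, so I used the close wrist view to set the grasp.

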